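# Set the rotary stage to zero and clamp it

## Task

Using only a fingertip or the outside of the fingers and pushing gently, turn the round table of the rotary stage by one of its two clip posts until its index line lines up with the zero line (the long, thick line) on the fixed scale ring, then push the black clamp lever clockwise as far as it goes so that it is locked. Pinch and lift nothing: leave the specimen sitting in the middle of the table untouched, let it ride round with the table, and leave everything else on the bench where it is.

Things in the scene. Friction and masses are not known exactly. Their poses are not given: they have to be found in the camera images.
- stage_axis (a point): Vertical axis of the rotary stage, at the upper face of its turning table, 46 mm above the bench. The stage is fixed: black foot 200 x 200 x 12 mm, black scale ring 196 mm across, face 40 mm above the bench, with white lines every 10 degrees; inside it the turning table, an aluminium disc 150 mm across, 6 mm above the ring
- zero_line (a point): Zero line on the fixed ring: the longest and thickest of its lines (18 mm long, 4 mm wide, right across the ring; the others 6 or 11 mm long, 1.5 mm wide). Radial, facing the robot within about 30 degrees. The point given is on its inward extension, 75 mm from the axis, at the table's rim, 46 mm above the bench
- index_line (a point): Index line on the turning table: one dark radial line, 22 mm long and 4 mm wide, on the table's upper face, ending at its rim. The point given is its outer end, 75 mm from the axis, 46 mm above the bench; when lined up it coincides with zero_line
- dial (a joint): Angle of the turning table on the stage, rad, growing counter-clockwise seen from above. Index and zero line meet at 0 and equally at 6.283 (it turns freely either way through several turns). It starts anywhere between 0.7 and 5.6. Friction about 0.12 N m (2 to 3 N at a clip post); it stays where it is left
- post_a (a point): Top centre of one clip post on the table: fixed upright steel post, 12 mm in diameter (15 mm over the lowest 3 mm), 26 mm high above the table (top 72 mm above the bench), 55 mm from the axis, 90 degrees clockwise of the index line seen from above. A thin clip leaf reaches clockwise from it, 40 mm long, at most 5 mm above the table
- post_b (a point): Top centre of the other clip post, the same, opposite post_a (90 degrees counter-clockwise of the index line), its leaf also clockwise of it
- clamp (a joint): Angle of the clamp lever, rad: 0 fully open (pointing straight out from the stage), growing clockwise seen from above, 1.2 at its stop (locked, pointing roughly as the zero line does from the axis). Starts between 0 and 0.2. Friction about 0.12 N m; it stays where left. It is judged by its position and adds no drag to the table
- clamp_pivot (a point): Pivot of the clamp lever: vertical axis through a steel hub of 22 mm diameter on an ear of the stage, 120 mm from the stage axis, 90 degrees counter-clockwise of the zero line seen from above (on the robot's right). The point is at the hub's top, about 50 mm above the bench; the ear under it is 30 mm high
- clamp_tip (a point): Ball at the end of the black clamp lever, 16 mm in diameter, centre 58 mm from the pivot and 52 mm above the bench. The lever's arm is a round bar 11 mm thick, middle about 49 mm above the bench half-way along, with free space under it. The nylon arm is springy: at the stop it gives some 4 mm per 10 N, and springs back
- specimen_center (a point): Centre of the specimen: loose black round resin mount 30 mm in diameter, 22 mm high, a bare metal piece showing in its top; it just stands on the turning table within about 4 mm of the axis (its centre 57 mm above the bench). Must stay untouched
- mount_a_center (a point): Centre of another loose mount of the same size, standing on the bench beside the stage (bystander)
- mount_b_center (a point): As mount_a (bystander)
- cup: White open sample cup, 40 mm in diameter, 26 mm high, standing on the bench behind the stage; origin at the middle of its underside (bystander)
- dropper: Amber dropper bottle, 36 mm in diameter, 75 mm high, standing on the bench; origin at the middle of its underside (bystander)
- tweezers: Steel tweezers lying flat, 136 mm long, 8 mm high; origin at the underside near mid-length, points towards its +x (bystander)
- pen: Black and grey pen lying on the bench, 140 mm long, 13 mm thick; origin at mid-length, underside (bystander)
- hexkey: Dark hex key lying flat, 95 mm long, 6 mm thick, with a 28 mm short arm at its +x end; origin near the middle of the long arm, underside (bystander)
- stage: The whole rotary stage with table, posts and clamp lever, fixed to the bench; origin on the table's axis, at the bench; its -x axis points to the zero line, its -y axis to the clamp pivot. Over 30 N on any part of it is too much
- specimen: The specimen itself (see specimen_center); origin at the middle of its underside
Things that resemble listed ones, but are neither listed nor needed, are in the scene too. What is shaped like the specimen but blue, purple or turquoise is not meant.

How it is judged (in metres and radians):
On the way, in this order (a step that is already met when the one before it is completed fails the run):
1. the index line stands at the zero line, with the clamp lever still open (horizontal distance between index_line and zero_line below 0.003 m and value of joint clamp below 0.6 rad), for 0.2 s.
2. the clamp lever is pushed fully clockwise (value of joint clamp above 1.08 rad), for 0.2 s.
At the end, for the whole second after the job is handed in: The outer end of the index line is within 3 mm of the zero line, the table is at rest, the clamp lever is within 0.12 rad (7 degrees) of its stop, and the specimen stands upright on the table within 12 mm of its axis (horizontal distance between index_line and zero_line below 0.003 m and value of joint clamp above 1.08 rad and velocity of joint dial between -0.02 and 0.02 rad/s and horizontal distance between specimen_center and stage_axis below 0.012 m and angle between specimen_center's own z axis and vertical below 0.1 rad and height (world z) of specimen_center between 0.053 and 0.061 m); the robot touches nothing.
It fails at once if the specimen is lifted, or pushed out of place on the table (height (world z) of specimen_center above 0.063 m or horizontal distance between specimen_center and stage_axis above 0.015 m).
It fails at once if the robot touches the specimen (contact force between any of the fingers, the arm and specimen above 0.5 N).
It fails at once if a clip post, the lever or any other part of the stage is pinched, or pressed with over 30 N (contact force between the fingers and stage above 30 N).
It fails at once if a bystander (other mounts, cup, dropper bottle, tweezers, pen, hex key) is moved more than 15 mm (distance of any of mount_a_center, mount_b_center, cup, dropper, tweezers, pen, hexkey from where it was at the start of the episode above 0.015 m).
It also fails if it takes over 51 s, if anything falls off the work surface, if the arm or the gripper's body presses on something with over 40 N, if the wrist force passes 120 N, or if a joint passes its speed limit or range.

## Robot

A 7-joint arm with a two-finger parallel gripper is mounted at the origin on the work surface. World frame = base frame: x ahead of the robot, y to its left, z up, the work surface at z = 0. Lengths are in mm, angles in rad, forces in N, time in s.
With the tool pointing down it reaches from about 350 to 900 mm from the base axis. Payload 7.2 kg.
Tool frame: the origin (TCP) lies at the very end of the fingers, on their centre line; the grasp point (between the pads) lies arm.hold_point_z behind it (arm.hold_point_z is the distance from the TCP to the grasp point, in mm); z points along the fingers, y is the line along which they close (so a half turn about z gives the same grasp; the last joint's range is limited). The gripper opens to 85 mm and grips with 20 to 120 N. Pads are 22 mm wide; open, the fingers measure 114 mm over their backs; the gripper's body (76 mm by 85 mm) begins 54 mm behind the grasp point. The pads swing forward as they close: fully open they stand 13 mm farther back than shut.
Start: joints at [-1.319, 0.411, -0.013, 1.596, 0.006, 1.134, -0.082], TCP at [196.495, 593.311, 231.297] pointing down, gripper open.
Joint ranges: [-2.95, 2.95], [-0.29, 1.99], [-1.47, 1.44], [0.14, 2.54], [-1.03, 4.17], [0.13, 1.85], [-2.86, 2.86]. Speed limits (rad/s): [2.39, 2.39, 3.01, 3.01, 3.14, 3.14, 3.14].

## Interface

Orientations are given as [roll, pitch, yaw] about the fixed x, y, z axes, in that order (R = Rz(yaw) Ry(pitch) Rx(roll)).
In Python, from cell import arm gives the robot as it stands. The module is installed in compiled form; this text tells all that it offers.
- The arm moves only by the shell command python3 -m pendant 'ROWS' [FORCE]. ROWS is JSON, a list of rows, each a list of 5 numbers: the shift along the tool's x, y, z in m, then the turn about the tool's z in rad, then the finger opening in m, from 0 to 0.0854. In form: [[dx, dy, dz, spin, hand], ...]. A call has 1 to 8 rows; each row is the pose to reach, as a shift and turn from the pose commanded when the call began, along the tool's axes at that moment; what a row does not reach only later rows make up. A row lasts 1/8 s, in which the tool goes at most 62.5 mm and 10.7 degrees, less where a joint would pass 70% of its speed; a pose out of reach is approached as far as the arm can. A call with a gripper value outside its range is refused whole. The fingers move at their own pace and stop on an object; FORCE is the grip in N (left out, the last holds). Time passes only in rows, so rows that repeat a pose let the fingers close. It gives the time, the measured TCP pose, the force, the opening and the grip force at its end, in the units of the state.
- arm.get_obs(): the state, without advancing time (a new reading comes with each control period).
- arm.snapshot(name): name is "side" or "top"; returns a dict with "image" (384x512x3 uint8, red, green, blue), "mtx" (3x3 intrinsics, pixels), "pose" (4x4, takes a point from camera to world coordinates). Camera axes: x right, y up, looking along -z (the intrinsics and any distortion apply to the point x, -y, -z); pixel columns grow to the right and rows downward; lengths in mm; the calibration is good to about 2 mm. A picture is of the moment at which its call begins. There is no depth.
- arm.sign_off(): hands the job in; it is judged then, once.
The state is a dict: "t": time; "q": joint angles; "qvel": joint speeds; "joint_efforts": joint torques, N m; "position": TCP position; "tcp_rot": TCP orientation; "force": force on the tool from outside, world axes, zero at the start; "ft_torque": the same for the moment, N m; "width": finger opening in mm; "gripper_force": force on a finger pad.
Only numpy, scipy, OpenCV 4.12 (cv2) and the standard library are available. Lean on these libraries where they do the work, as an engineer would, in place of code of your own. Each camera call takes 0.05 s, during which the arm holds its last target. There are 200 camera calls.

## Working session

There is one attempt and no reset: what is moved stays moved. The work goes in short steps, Python scripts to look and compute and a shell command to move; the robot and the scene stay as the last step left them, time stands still between calls to the robot, and variables do not carry over. Pictures are saved under pics/ and viewed, at most 10 in all, crops included, and the job is handed in when it is done.

```bash
mkdir -p pics
cat > h.py <<'E'
import numpy as np, cv2
from cell import arm
def snap(n):
    s=arm.snapshot(n); return s["image"][:,:,::-1].copy(), np.array(s["mtx"]), np.array(s["pose"])
def ray(K,T,u,v,z):
    d=T[:3,:3]@(np.array([1,-1,-1])*(np.linalg.inv(K)@[u,v,1])); o=T[:3,3]
    return o+d*(z-o[2])/d[2]
def proj(K,T,p):
    c=T[:3,:3].T@(np.array(p)-T[:3,3]); c=c*[1,-1,-1]; q=K@c; return q[:2]/q[2]
E
python3 - <<'E'
from h import *
for n in("side","top"):
    im,K,T=snap(n); cv2.imwrite(f"pics/{n}0.png",im); np.savez(f"{n}0.npz",K=K,T=T); print(n,K.round(1).tolist(),T.round(3).tolist())
o=arm.get_obs(); print(o["t"],o["position"],o["tcp_rot"],o["width"],arm.hold_point_z)
E
```

```text
side [[378.4, 0.0, 253.2], [0.0, 378.4, 185.8], [0.0, 0.0, 1.0]] [[0.839, 0.383, -0.386, 174.203], [-0.544, 0.577, -0.609, -630.818], [-0.011, 0.721, 0.693, 816.597], [0.0, 0.0, 0.0, 1.0]]
top [[400.2, 0.0, 258.1], [0.0, 400.2, 191.6], [0.0, 0.0, 1.0]] [[0.028, 0.997, -0.07, 472.51], [-1.0, 0.028, 0.002, 13.824], [0.004, 0.07, 0.998, 1208.67], [0.0, 0.0, 0.0, 1.0]]
0.1 [196.37498912 592.88240157 230.55363509] [-3.14018178e+00  8.58789047e-05  2.82184599e+00] 85.34561654409382 18.700000000000003
```

View pics/top0.png

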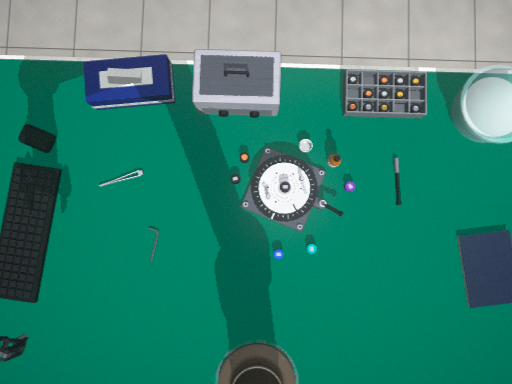

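View pics/side0.png

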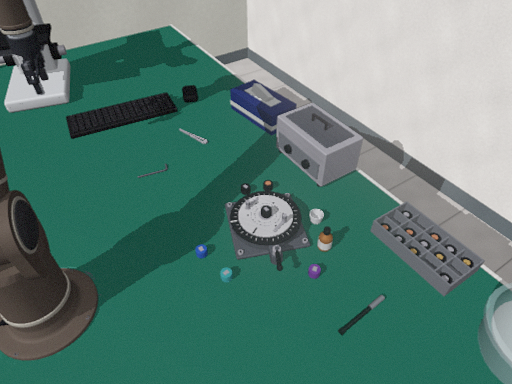

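The top view shows the stage at about (284,187), with the lever at its right (325,207)→(343,214), the zero line at about (273,215) and the index line at about (294,208). The side view shows the same layout with the stage at about (265,215). Next is a closer look at the stage.

Run:
```python
from h import *
a=cv2.imread("pics/top0.png")[140:240,230:350]; b=cv2.imread("pics/side0.png")[170:280,215:335]
a=cv2.resize(a,None,fx=6,fy=6,interpolation=cv2.INTER_CUBIC)
cv2.imwrite("pics/topc.png",a)
z=np.load("top0.npz");K,T=z["K"],z["T"]
for n,u,v,h in[("c",284.5,187,46),("zero?",273,215,40),("idx?",294,208,46),("pivot",323,204,50),("tip",341,213,52)]: print(n,ray(K,T,u,v,h).round(1))
```

```text
c [570.3 -65.5  46. ]
zero? [488.  -34.3  40. ]
idx? [509.9 -94.6  46. ]
pivot [ 523.7 -178.    50. ]
tip [ 499.1 -230.1   52. ]
```

View pics/topc.png

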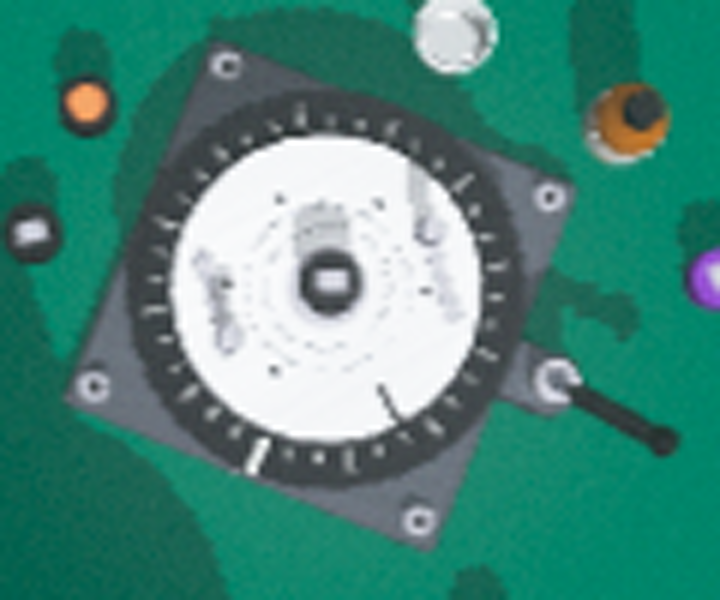

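The crop shows the table centre at about (328,287). The long thick white line at (258,456) is zero. The dark radial line from (382,388) to (402,420) is the index line. post_a is at about (228,338), left of the table, with its leaf going up, and post_b is at about (430,230). The lever runs from its hub at (556,380) to the ball at (665,440).

Possible mix-ups for the lines are the ring's 10° ticks and the table's small holes; their size and colour rule them out. For the specimen, they are the mounts at (88,103), (33,232) and (710,280); only the one at the centre stands on the table. The table has to turn about 50° clockwise, so I push post_a away from the robot.

```bash
cat >> h.py <<'E'
def pol(c,deg,r,z): return np.array([c[0]+r*np.cos(np.radians(deg)),c[1]+r*np.sin(np.radians(deg)),z])
def bear(c,p): return np.degrees(np.arctan2(p[1]-c[1],p[0]-c[0]))%360
def polar(im,K,T,c,z,radii,step=.25):
    # mean grey on circles about the axis, by bearing
    g=cv2.cvtColor(im,cv2.COLOR_BGR2GRAY).astype(np.float32); A=np.arange(0,360,step)
    P=np.array([[proj(K,T,pol(c,a,r,z)) for a in A] for r in radii]).astype(np.float32)
    return A,cv2.remap(g,P[...,0],P[...,1],cv2.INTER_LINEAR).mean(0)
def disc(im,K,T,guess,z=46,R=75):
    # table rim: largest bright blob near guess -> ellipse of its hull points cast on the plane
    g=cv2.cvtColor(im,cv2.COLOR_BGR2GRAY); m=(g>150).astype(np.uint8)
    u=proj(K,T,[*guess,z]); mk=np.zeros_like(m); cv2.circle(mk,tuple(int(x) for x in u),42,1,-1); m*=mk
    cs,_=cv2.findContours(m,cv2.RETR_EXTERNAL,cv2.CHAIN_APPROX_NONE); c=max(cs,key=cv2.contourArea)
    h=cv2.convexHull(c)[:,0]; P=np.array([ray(K,T,*q,z)[:2] for q in h])
    A=np.c_[2*P,np.ones(len(P))]; s=np.linalg.lstsq(A,(P**2).sum(1),rcond=None)[0]
    return s[:2],np.sqrt(s[2]+s[:2]@s[:2])
def lines(im,K,T,c):
    A,w=polar(im,K,T,c,40,np.arange(80,96,1.)); A,d=polar(im,K,T,c,46,np.arange(56,72,1.))
    def peak(x):
        i=np.argmax(x); s=slice(max(i-20,0),i+21); y=np.clip(x[s]-.5*x[i]-.5*np.median(x),0,None); return (A[s]*y).sum()/y.sum()
    front=(A>140)&(A<250)
    z=peak(np.where(front,w-w.min(),0)); dd=255-d; i=peak(dd-dd.min()); return z,i
E
python3 - <<'E'
from h import *
for n in("top","side"):
    im=cv2.imread(f"pics/{n}0.png"); z=np.load(n+"0.npz"); K,T=z["K"],z["T"]
    c,r=disc(im,K,T,(570,-65)); zz,i=lines(im,K,T,c); print(n,c.round(1),r.round(1),"zero",zz.round(1),"idx",i.round(1),"dial",(i-zz).round(1))
    for k,a in (("post_a",i-90),("post_b",i+90)):
        p=pol(c,a,55,72); print(k,p.round(1),"px",proj(K,T,p).round(1))
    p=pol(c,zz+90,120,50); print("pivot",p.round(1),proj(K,T,p).round(1))
E
```

```text
top [568.8 -63.8] 74.9 zero 159.4 idx 209.6 dial 50.2
post_a [541.6 -16.   72. ] px [267.5 195.8]
post_b [ 596.  -111.6   72. ] px [301.5 177.7]
pivot [ 526.6 -176.1   50. ] [322.4 203. ]
side [569.4 -66.2] 75.0 zero 158.0 idx 208.7 dial 50.7
post_a [542.9 -18.   72. ] px [247.3 200.9]
post_b [ 595.8 -114.5   72. ] px [283.9 215. ]
pivot [ 524.4 -177.5   50. ] [275.4 248.6]
```

Both views agree to about 2 mm: axis ≈ (569,-65), zero bearing 158.8°, index bearing 209.2°, dial ≈ 50.4°, table radius 75 as given. The predicted post pixels match the crop. Next is a helper to express targets in tool axes.

```bash
cat >> h.py <<'E'
from scipy.spatial.transform import Rotation as Ro
def rows(targets):
    # world xyz (mm) + tool-x bearing (deg) -> shifts in tool axes, spin
    o=arm.get_obs(); R=Ro.from_euler("xyz",o["tcp_rot"]); y0=np.degrees(o["tcp_rot"][2])
    for x,y,z,yaw in targets:
        d=R.inv().apply(np.array([x,y,z])-o["position"])/1000; s=-np.radians((yaw-y0+180)%360-180)
        print(d.round(4),round(s,3))
E
python3 -c "
from h import *
rows([(520,-37,150,209)])"
```

```text
[-0.5052 -0.4961  0.0813] -0.826
```

```bash
python3 -m pendant '[[-0.505,-0.496,0.081,-0.826,0],[-0.505,-0.496,0.081,-0.826,0],[-0.505,-0.496,0.081,-0.826,0],[-0.505,-0.496,0.081,-0.826,0],[-0.505,-0.496,0.081,-0.826,0],[-0.505,-0.496,0.081,-0.826,0],[-0.505,-0.496,0.081,-0.826,0],[-0.505,-0.496,0.081,-0.826,0]]' 20
python3 -c "
from h import *
rows([(520,-37,150,209)])"
```

```text
t: 1.1
position: [421.7, 154.5, 175.0]
tcp_rot: [3.142, 0.0, -2.635]
force: [1.2, 1.1, 0.9]
width: 0.5
gripper_force: 0.0
[ 0.0069 -0.2152  0.0249] 0.0
```

```bash
python3 -m pendant '[[0.007,-0.215,0.025,0,0],[0.007,-0.215,0.025,0,0],[0.007,-0.215,0.025,0,0],[0.007,-0.215,0.025,0,0],[0.007,-0.215,0.025,0,0],[0.007,-0.215,0.025,0,0]]'
python3 - <<'E'
from h import *
rows([(520,-37,150,209),(520,-37,57,209)])
im,K,T=snap("side"); p=arm.get_obs()["position"]; print(p, proj(K,T,p))
cv2.imwrite("pics/s1.png",cv2.resize(im[150:290,190:340],None,fx=4,fy=4,interpolation=cv2.INTER_CUBIC))
E
```

```text
t: 1.85
position: [518.7, -34.1, 149.8]
tcp_rot: [3.141, -0.001, -2.635]
force: [0.3, 1.3, -0.5]
width: 0.1
gripper_force: 0.0
[ 0.0003 -0.0031 -0.0002] 0.001
[ 0.0002 -0.0032  0.0928] 0.001
[518.75854808 -33.70076125 149.95067845] [241.86559417 187.15409111]
```

View pics/s1.png

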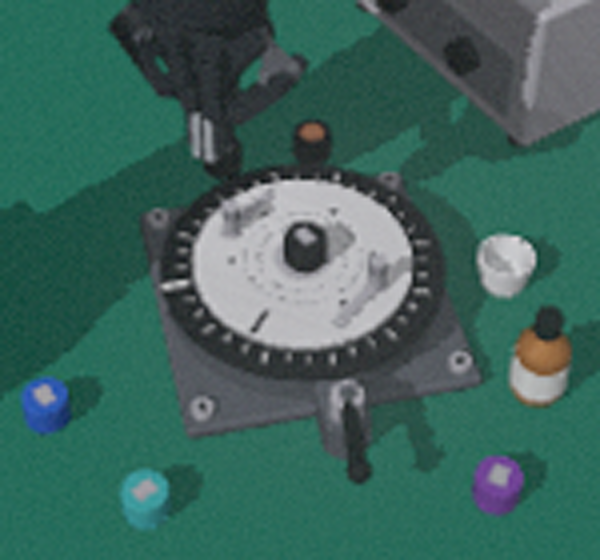

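The side crop shows the closed fingertips at about (205,155), ahead of post_a at (235,215), with a clear path. I'll descend and work out the push arc.

```bash
python3 -m pendant '[[0,-0.003,0.031,-0.1,0],[0,-0.003,0.062,-0.2,0],[0,-0.003,0.093,-0.3,0],[0,-0.003,0.093,-0.3,0],[0,-0.003,0.093,-0.3,0]]'
python3 - <<'E'
from h import *
rows([(*pol((569,-65),b,56,57),b+81) for b in range(144,98,-3)])
E
```

```text
t: 2.52
position: [521.2, -36.9, 58.1]
tcp_rot: [-3.141, 0.001, -2.337]
force: [0.3, 0.4, 0.3]
width: -0.1
gripper_force: 0.0
[-0.0052  0.0016  0.0011] 0.02
[-0.0082  0.0019  0.0011] 0.072
[-0.0111  0.0021  0.0011] 0.124
[-0.014   0.0021  0.0011] 0.177
[-0.0169  0.0019  0.0011] 0.229
[-0.0199  0.0017  0.0011] 0.281
[-0.0228  0.0012  0.0011] 0.334
[-0.0256  0.0006  0.0011] 0.386
[-0.0285 -0.0001  0.0011] 0.439
[-0.0313 -0.001   0.0011] 0.491
[-0.034  -0.002   0.0011] 0.543
[-0.0367 -0.0032  0.0011] 0.596
[-0.0393 -0.0045  0.0011] 0.648
[-0.0419 -0.006   0.0011] 0.7
[-0.0443 -0.0075  0.0011] 0.753
[-0.0467 -0.0093  0.0012] 0.805
```

```bash
python3 -m pendant '[[-0.005,0.0015,0.001,0.02,0],[-0.008,0.002,0.001,0.07,0],[-0.011,0.002,0.001,0.12,0],[-0.014,0.002,0.001,0.18,0],[-0.017,0.002,0.001,0.23,0],[-0.020,0.0015,0.001,0.28,0],[-0.023,0.001,0.001,0.33,0],[-0.0256,0.0005,0.001,0.386,0]]'
python3 - <<'E'
from h import *
for n in("top","side"):
    im,K,T=snap(n); c=(568.8,-63.8) if n=="top" else (569.4,-66.2)
    print(n,np.round(lines(im,K,T,c),1))
rows([(*pol((569,-65),b,56,57),b+81) for b in range(120,96,-3)])
E
```

```text
t: 3.52
position: [538.1, -18.2, 57.1]
tcp_rot: [3.141, 0.0, -2.724]
force: [-3.4, -0.2, 2.7]
width: 0.2
gripper_force: 1.3
top [219.5  93.6]
side [158.   99.8]
[-0.0029  0.0005 -0.    ] 0.052
[-0.0058  0.0007 -0.    ] 0.105
[-0.0088  0.0008 -0.    ] 0.157
[-0.0117  0.0007 -0.    ] 0.209
[-0.0146  0.0005 -0.    ] 0.262
[-0.0175  0.0001 -0.    ] 0.314
[-0.0204 -0.0004  0.    ] 0.367
[-0.0233 -0.0011  0.    ] 0.419
```

Contact is made (3.4 N), and the arm confuses the line search. I'll restrict the index search to the front sector and keep zero at its first measured value.

```bash
cat >> h.py <<'E'
def idx():
    for n in("top","side"):
        im,K,T=snap(n); c,z0=((568.8,-63.8),159.4) if n=="top" else ((569.4,-66.2),158.0)
        A,d=polar(im,K,T,c,46,np.arange(56,72,1.)); f=(A>145)&(A<222); x=np.where(f,np.median(d[f])-d,0); i=np.argmax(x)
        s=slice(i-20,i+21); y=np.clip(x[s]-.4*x[i],0,None); b=(A[s]*y).sum()/y.sum(); print(n,"idx",b.round(1),"dial",(b-z0).round(1),"contrast",x[i].round())
    return im
E
python3 -m pendant '[[-0.003,0.0005,0,0.05,0],[-0.006,0.0005,0,0.1,0],[-0.009,0.001,0,0.16,0],[-0.012,0.0005,0,0.21,0],[-0.0146,0.0005,0,0.26,0],[-0.0175,0,0,0.31,0],[-0.0204,-0.0005,0,0.37,0],[-0.0204,-0.0005,0,0.37,0]]'
python3 - <<'E'
from h import *
im=idx()
p=arm.get_obs()["position"]; print("b",bear((569,-65),p),np.hypot(*(p[:2]-[569,-65])))
rows([(*pol((569,-65),b,56,57),b+81) for b in range(97,80,-2)])
cv2.imwrite("pics/s2.png",cv2.resize(im[150:290,190:340],None,fx=4,fy=4,interpolation=cv2.INTER_CUBIC))
E
```

```text
t: 4.62
position: [557.1, -10.3, 56.5]
tcp_rot: [3.141, 0.001, -3.09]
force: [-1.3, 0.2, 0.4]
width: 0.0
gripper_force: 0.4
top idx 167.7 dial 8.3 contrast 2.0
side idx 174.5 dial 16.5 contrast 87.0
b 102.26423742083279 55.66409299735792
[-0.0051  0.0009 -0.0005] 0.087
[-0.007   0.001  -0.0005] 0.122
[-0.009   0.0011 -0.0005] 0.157
[-0.0109  0.001  -0.0005] 0.192
[-0.0129  0.0009 -0.0005] 0.227
[-0.0148  0.0008 -0.0005] 0.262
[-0.0168  0.0005 -0.0005] 0.296
[-0.0187  0.0002 -0.0005] 0.331
[-0.0206 -0.0002 -0.0005] 0.366
```

View pics/s2.png

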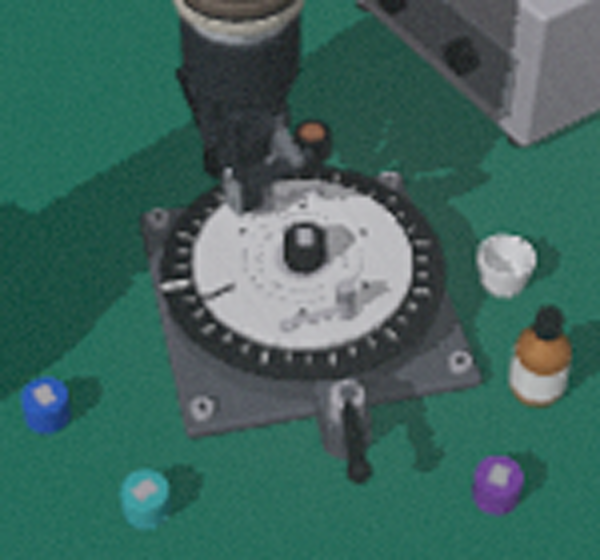

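The index line, at about (220,292), is now close to the zero line at (173,286). The side view gives the dial at 16.5°. The specimen is clear of the fingers. I'll continue most of the way, then check.

```bash
python3 -m pendant '[[-0.0025,0.0005,-0.0005,0.04,0],[-0.005,0.001,-0.0005,0.09,0],[-0.007,0.001,-0.0005,0.12,0],[-0.009,0.001,-0.0005,0.157,0],[-0.011,0.001,-0.0005,0.19,0],[-0.011,0.001,-0.0005,0.19,0]]'
python3 - <<'E'
from h import *
idx()
p=arm.get_obs()["position"]; b=bear((569,-65),p);print("b",b,arm.get_obs()["force"])
rows([(*pol((569,-65),b-k,56,57),b-k+81) for k in (0,2,3,4,5,6,7)])
E
```

```text
t: 5.48
position: [568.1, -9.3, 56.5]
tcp_rot: [-3.141, 0.0, 3.001]
force: [-1.9, 1.0, -0.9]
width: 0.2
gripper_force: 0.7
top idx 181.6 dial 22.2 contrast 4.0
side idx 162.7 dial 4.7 contrast 82.0
b 90.90915733217524 [-1.06409548  1.13627578 -0.5730185 ]
[ 0.0001  0.0004 -0.0004] 0.002
[-0.0019  0.0007 -0.0004] 0.037
[-0.0028  0.0008 -0.0004] 0.054
[-0.0038  0.0009 -0.0004] 0.072
[-0.0048  0.001  -0.0004] 0.089
[-0.0058  0.001  -0.0004] 0.106
[-0.0067  0.0011 -0.0004] 0.124
```

```bash
python3 -m pendant '[[-0.0015,0.0005,0,0.03,0],[-0.003,0.001,0,0.055,0],[-0.004,0.001,0,0.075,0],[-0.004,0.001,0,0.075,0],[-0.004,0.001,0,0.075,0]]'
python3 - <<'E'
from h import *
im=idx()
p=arm.get_obs()["position"]; b=bear((569,-65),p);print("b",b)
cv2.imwrite("pics/s3.png",cv2.resize(im[195:255,215:285],None,fx=8,fy=8,interpolation=cv2.INTER_CUBIC))
E
```

```text
t: 6.2
position: [572.1, -9.0, 56.6]
tcp_rot: [-3.142, 0.0, 2.927]
force: [-2.7, -1.4, -0.7]
width: 0.0
gripper_force: 0.7
top idx 148.0 dial -11.4 contrast 42.0
side idx 158.5 dial 0.5 contrast 82.0
b 86.76722678004151
```

View pics/s3.png

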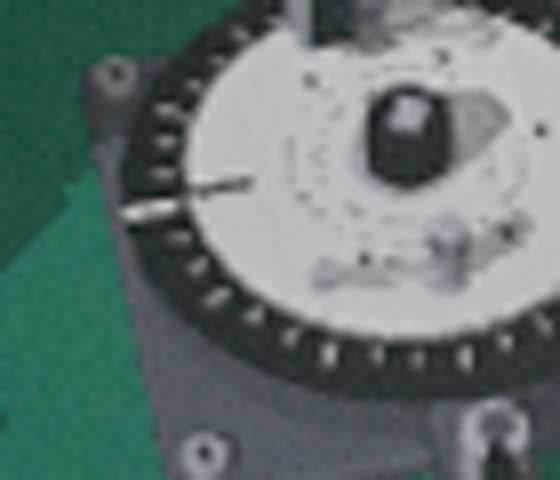

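The dark index line, (185,190)–(250,182), runs on from the white zero line at (120–175,210), allowing for the 6 mm height step. The measured dial is 0.5°. I'll back off, rise, and re-measure with the top view clear.

```bash
python3 -m pendant '[[0.006,0,0,0,0],[0.018,0,0,0,0],[0.02,0,-0.03,0,0],[0.02,0,-0.08,0,0],[0.02,0,-0.095,0,0],[0.02,0,-0.095,0,0]]'
python3 - <<'E'
from h import *
print(arm.get_obs()["q"].round(2))
P=(525.6,-176.9)
rows([(*pol(P,277,48,150),177)])
E
```

```text
t: 7.05
position: [552.6, -4.2, 152.4]
tcp_rot: [3.14, 0.002, 2.927]
force: [0.8, -0.1, 0.4]
width: 0.1
gripper_force: 0.0
[-0.44  0.39  0.47  1.89 -0.22  0.91  1.49]
[-0.0262 -0.2198  0.0021] -0.162
```

```bash
python3 -m pendant '[[-0.026,-0.22,0.002,-0.16,0],[-0.026,-0.22,0.002,-0.16,0],[-0.026,-0.22,0.002,-0.16,0],[-0.026,-0.22,0.002,-0.16,0],[-0.026,-0.22,0.002,-0.16,0],[-0.026,-0.22,0.002,-0.16,0]]'
python3 - <<'E'
from h import *
print(arm.get_obs()["q"].round(2)); idx()
im,K,T=snap("top"); print(np.round(lines(im,K,T,(568.8,-63.8)),1)); 
im2,K2,T2=snap("side")
print(ray(K,T,348.3,186.7,22).round())
a=cv2.resize(im[140:240,230:350],None,fx=4,fy=4,interpolation=cv2.INTER_CUBIC); b=cv2.resize(im2[195:295,215:295],None,fx=4,fy=4,interpolation=cv2.INTER_CUBIC)
cv2.imwrite("pics/s4.png",np.hstack([a,b]))
rows([(*pol((525.6,-176.9),277,48,41),177)])
E
```

```text
t: 7.8
position: [530.3, -223.9, 148.1]
tcp_rot: [3.14, -0.002, 3.087]
force: [-0.4, -0.1, -0.4]
width: -0.3
gripper_force: 0.0
[-0.04  0.44  0.47  1.83 -0.24  0.93  2.06]
top idx 160.3 dial 0.9 contrast 92.0
side idx 158.6 dial 0.6 contrast 82.0
[159.3 160.3]
[ 579. -257.   22.]
[-0.0004 -0.0011  0.1082] -0.0
```

View pics/s4.png

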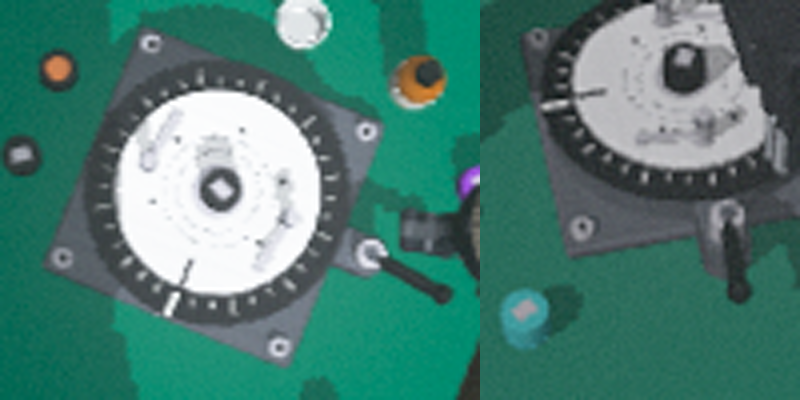

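The left panel (top view) shows the index at (187,272) in line with the zero line at (170,302). Top gives 0.9° and side 0.6°, about 1 mm at the rim, well within tolerance. The lever, (372,253)→(445,292), is still open, with the finger beyond it. Now I descend beside the lever and compute its arc.

```bash
python3 -m pendant '[[0,-0.001,0.05,0,0],[0,-0.001,0.09,0,0],[0,-0.001,0.108,0,0],[0,-0.001,0.108,0,0],[0,-0.001,0.108,0,0]]'
python3 - <<'E'
from h import *
rows([(*pol((525.6,-176.9),f,48,41),f-100) for f in np.arange(272,199,-5)])
E
```

```text
t: 8.62
position: [531.9, -226.5, 43.0]
tcp_rot: [-3.141, 0.002, 3.087]
force: [0.9, 0.2, 0.9]
width: 0.2
gripper_force: 0.0
[0.0047 0.0014 0.002 ] 0.085
[0.0089 0.0012 0.002 ] 0.172
[0.0131 0.0014 0.0019] 0.259
[0.0172 0.0019 0.0019] 0.347
[0.0213 0.0028 0.0019] 0.434
[0.0253 0.004  0.0019] 0.521
[0.0292 0.0056 0.0019] 0.609
[0.0329 0.0076 0.0019] 0.696
[0.0364 0.0098 0.0019] 0.783
[0.0398 0.0123 0.0019] 0.87
[0.0428 0.0152 0.0019] 0.958
[0.0457 0.0182 0.0019] 1.045
[0.0482 0.0216 0.0019] 1.132
[0.0505 0.0251 0.0019] 1.219
[0.0524 0.0288 0.0019] 1.307
```

```bash
python3 -m pendant '[[0.0047,0.0014,0.002,0.085,0],[0.009,0.001,0.002,0.17,0],[0.013,0.0015,0.002,0.26,0],[0.017,0.002,0.002,0.35,0],[0.0213,0.003,0.002,0.434,0],[0.0253,0.004,0.002,0.52,0],[0.029,0.0055,0.002,0.61,0],[0.033,0.0075,0.002,0.70,0]]'
python3 - <<'E'
from h import *
print(bear((525.6,-176.9),arm.get_obs()["position"]))
rows([(*pol((525.6,-176.9),f,48,41),f-100) for f in np.arange(231,190,-4)])
E
```

```text
t: 9.62
position: [500.5, -217.8, 41.6]
tcp_rot: [3.139, 0.005, 2.384]
force: [3.2, -2.7, -1.9]
width: 0.0
gripper_force: 1.5
238.41209377328136
[ 0.0061 -0.0009  0.0005] 0.097
[ 0.0095 -0.001   0.0005] 0.167
[ 0.0128 -0.0009  0.0005] 0.237
[ 0.0162 -0.0006  0.0005] 0.307
[ 0.0195 -0.      0.0005] 0.377
[0.0227 0.0007 0.0005] 0.447
[0.0259 0.0018 0.0005] 0.516
[0.029  0.003  0.0004] 0.586
[0.0321 0.0044 0.0004] 0.656
[0.035  0.0061 0.0004] 0.726
[0.0378 0.0079 0.0004] 0.796
```

Contact is gentle (about 4 N). I'll continue to a finger bearing of about 207°.

```bash
python3 -m pendant '[[0.003,-0.0005,0.0005,0.05,0],[0.006,-0.001,0.0005,0.1,0],[0.0095,-0.001,0.0005,0.167,0],[0.013,-0.001,0.0005,0.237,0],[0.016,-0.0005,0.0005,0.307,0],[0.0195,0,0.0005,0.377,0],[0.0227,0.0005,0.0005,0.447,0],[0.026,0.002,0.0005,0.516,0]]'
python3 - <<'E'
from h import *
print(bear((525.6,-176.9),arm.get_obs()["position"]))
rows([(*pol((525.6,-176.9),f,48,41),f-100) for f in np.arange(206,188,-2)])
idx(); im,K,T=snap("top"); im2,K2,T2=snap("side")
a=cv2.resize(im[140:240,230:350],None,fx=4,fy=4,interpolation=cv2.INTER_CUBIC); b=cv2.resize(im2[195:295,215:295],None,fx=4,fy=4,interpolation=cv2.INTER_CUBIC)
cv2.imwrite("pics/s5.png",np.hstack([a,b]))
E
```

```text
t: 10.62
position: [483.1, -198.7, 41.2]
tcp_rot: [3.137, 0.003, 1.868]
force: [1.4, -2.7, 0.5]
width: -0.2
gripper_force: 1.5
207.17941793656036
[ 0.0009 -0.0004  0.0002] 0.018
[ 0.0026 -0.0007  0.0002] 0.053
[ 0.0043 -0.0008  0.0002] 0.088
[ 0.0059 -0.001   0.0002] 0.123
[ 0.0076 -0.001   0.0002] 0.158
[ 0.0093 -0.001   0.0002] 0.193
[ 0.0109 -0.001   0.0002] 0.228
[ 0.0126 -0.0008  0.0002] 0.263
[ 0.0143 -0.0007  0.0002] 0.298
top idx 160.3 dial 0.9 contrast 93.0
side idx 205.0 dial 47.0 contrast 121.0
```

View pics/s5.png

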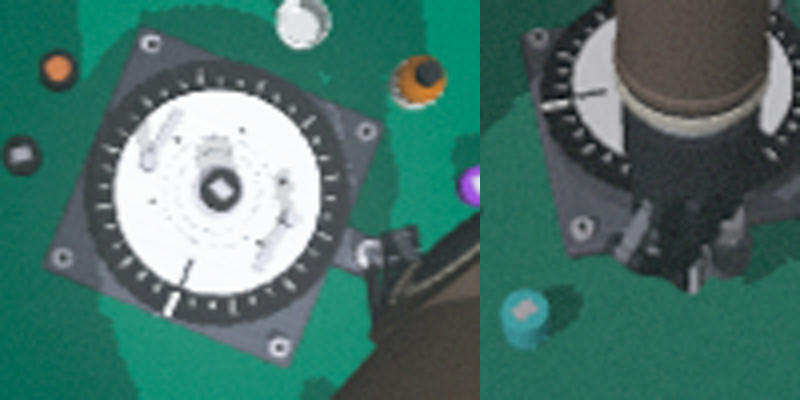

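The stage and the table alignment are unchanged (index still at 160.3° in the top view). The arm hides the lever, so I'll feel for the stop by force in small steps.

```bash
python3 -m pendant '[[0.0015,-0.0005,0,0.03,0],[0.003,-0.0005,0,0.06,0],[0.0045,-0.001,0,0.09,0],[0.006,-0.001,0,0.12,0],[0.006,-0.001,0,0.12,0]]'; python3 -m pendant '[[0.001,0,0,0.02,0],[0.002,0,0,0.04,0],[0.002,0,0,0.04,0]]' | sed -n 2,4p
```

```text
t: 11.45
position: [477.9, -192.1, 39.0]
tcp_rot: [-3.141, 0.0, 1.75]
force: [0.7, -2.1, 1.1]
width: -0.2
gripper_force: 1.4
position: [477.5, -190.7, 39.1]
tcp_rot: [-3.141, 0.001, 1.71]
force: [0.2, -5.5, 0.2]
```

```bash
python3 -m pendant '[[0.001,0,0,0.01,0],[0.002,0,0,0.02,0],[0.002,0,0,0.02,0]]'| sed -n 2,4p; python3 -m pendant '[[0.001,0,0,0.01,0],[0.002,0,0,0.02,0],[0.002,0,0,0.02,0]]' | sed -n 2,4p
```

```text
position: [477.2, -189.4, 39.2]
tcp_rot: [-3.142, 0.002, 1.69]
force: [1.6, -7.0, 0.6]
position: [476.9, -188.1, 39.2]
tcp_rot: [3.141, 0.003, 1.669]
force: [0.8, -9.0, 0.9]
```

The force rises about 1.5 N/mm, which fits the springy stop. I'll back off, rise, move aside toward -y, and look.

```bash
python3 -m pendant '[[-0.006,0,0,0,0],[-0.018,0,0,0,0],[-0.022,0,-0.03,0,0],[-0.022,0,-0.08,0,0],[-0.06,0,-0.12,0,0],[-0.12,0,-0.12,0,0],[-0.17,0,-0.12,0,0],[-0.17,0,-0.12,0,0]]'
python3 - <<'E'
from h import *
idx(); im,K,T=snap("top"); im2,K2,T2=snap("side")
print(np.round(lines(im,K,T,(568.8,-63.8)),1))
a=cv2.resize(im[140:240,230:350],None,fx=4,fy=4,interpolation=cv2.INTER_CUBIC); b=cv2.resize(im2[195:295,215:295],None,fx=4,fy=4,interpolation=cv2.INTER_CUBIC)
cv2.imwrite("pics/s6.png",np.hstack([a,b]))
E
```

```text
t: 13.58
position: [492.3, -359.6, 159.0]
tcp_rot: [-3.14, 0.001, 1.666]
force: [0.1, 0.1, -0.2]
width: 0.2
gripper_force: 0.0
top idx 160.3 dial 0.9 contrast 95.0
side idx 158.6 dial 0.6 contrast 81.0
[159.3 160.3]
```

View pics/s6.png

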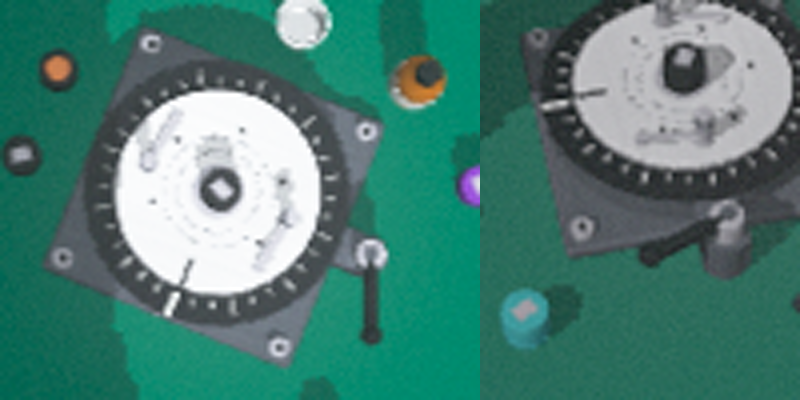

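The lever now points straight at the robot, (372,253)→(372,335), bearing about 181° against 179–180° expected at the stop. The force rise on the last push also indicates the stop. The dial reads about 0.7°, and the specimen, cup, bottle and nearby mounts have not moved. I'm handing in.

```bash
python3 -c "
from cell import arm
print(arm.sign_off())"
```

```text
the job is handed in; nothing more can be done
None
```

I turned the table by post_a until the index line was within about 1 mm of zero, then pushed the clamp lever to its stop. The specimen was not touched, and I handed the job in at about 14 s; no verdict was returned.

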